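# Acknowledge the dose reminder and open the child-safe medicine bottle

## Task

It is time for a dose: first press the push button of the dose reminder fully down and let it spring back up. Then open the child-safe medicine bottle that is clamped in its holder: press its cap down against the spring, turn it anticlockwise (seen from above) while it is pressed until it is free, and lift it straight up. The program finishes while the gripper is still holding the cap, level and still, about 10 cm straight above the bottle; leave the mug, the salt shaker and the jars where they stand.

Things in the scene. Friction and masses are not known exactly. Their poses are not given: they have to be found in the camera images.
- push_top (a point): Centre of the top of the dose reminder's round push button (26 mm wide, 6 mm travel, pressed downward, about 1.5 N to start and 5 N fully down), 48 mm above the worktop. It projects 10 mm from a 42 mm wide round housing on a flat white box, 80 x 110 x 26 mm, with a small display beside the button; fixed to the worktop.
- push (a joint): travel of that button in m: 0 up, 0.006 fully down
- bottle: Amber medicine bottle, fixed, origin under its centre on the worktop, z up: 60 mm wide up to 72 mm height, then sloping in to a 33 mm neck. A grey round holder stuck to the worktop (94 mm wide at the foot, 74 mm wide up to 34 mm height) clamps it so that it neither turns nor lifts. Bottle and reminder may change sides.
- bottle_mouth (a point): Centre of the rim of the bottle's neck, 108 mm above the worktop; z points up, x along the line through the two bayonet lugs of the neck.
- cap_mid (a point): Centre (half-way up) of the loose white safety cap on the bottle: ribbed, round, 48 mm wide, 31 mm high, about 25 g; when locked its top is 124 mm and its lower edge 93 mm above the worktop. z points up, x along the raised bar on its top and its two inner lugs; at the start x agrees with the bottle mouth's x.
- cap: The same cap (origin at the centre of its lower edge). Locked, it turns only about 4 degrees and cannot be lifted. Pressed down by at least 4.5 mm (the neck's rim stops it at 6 mm) and, kept pressed, turned anticlockwise seen from above by 50 to 130 degrees (75 is good) it is free: the spring pushes it up and it lifts straight off. Clockwise it meets a stop.
- seal (a joint): Travel in m of the white sprung seal in the bottle's mouth under the cap: 0 up, grows as the cap is pressed, about 0.006 when the cap is fully down; the spring takes about 6.5 N to start moving and 11 N at 6 mm.
- mug: white mug with a handle, 97 mm high, upright, origin under its centre; a bystander
- salt: salt shaker, 44 mm wide, 90 mm high, upright, origin under its centre; a bystander
- spice: spice jar with a dark lid, 45 mm wide, 105 mm high, upright, origin under its centre; a bystander
- jam: jam jar with a dark lid, 70 mm wide, 118 mm high, upright, origin under its centre; a bystander
Not all that is in view belongs to the job. Of the things like the cap, leave any that is black; of the rest the larger one is meant.

How it is judged (in metres and radians):
On the way, in this order (a step that is already met when the one before it is completed fails the run):
1. the reminder's button is pressed fully down (value of joint push above 0.0052 m), for 0.05 s.
2. the button is back up (value of joint push below 0.001 m), for 0.1 s.
3. the cap is pressed down while still in its locked direction (value of joint seal above 0.0035 m and angle between the x axis of cap_mid and the x axis of bottle_mouth, either way round below 0.3 rad), for 0.05 s.
4. the cap is turned free, still on the neck (angle between the x axis of cap_mid and the x axis of bottle_mouth, either way round above 0.75 rad and z of cap_mid in the frame of bottle_mouth below 0.008 m), for 0.05 s.
At the end, for the whole second after the job is handed in: The gripper holds the cap still and level (within 17 degrees), its centre 50 to 220 mm above the bottle's rim and within 30 mm of the bottle's axis, touching the bottle nowhere; the reminder's button is up (z of cap_mid in the frame of bottle_mouth between 0.05 and 0.22 m and horizontal distance between cap_mid and bottle_mouth below 0.03 m and angle between cap_mid's own z axis and vertical below 0.3 rad and linear speed of cap below 0.03 m/s and contact force between cap and the fingers above 1 N and contact force between cap and bottle below 0.1 N and value of joint push below 0.001 m); the arm keeps its last pose, push and grip.
It fails at once if a bystander (mug, salt shaker, spice jar, jam jar) is moved by more than 15 mm (distance of any of mug, salt, spice, jam from where it was at the start of the episode above 0.015 m).
It also fails if it takes over 51 s, if anything falls off the work surface, if the arm or the gripper's body presses on something with over 40 N, if the wrist force passes 120 N, or if a joint passes its speed limit or range.

## Robot

A 6-joint arm with a two-finger parallel gripper is mounted at the origin on a cart in front of the work surface, level with it; the furniture and walls round the work are solid. World frame = base frame: x ahead of the robot, y to its left, z up, the work surface at z = 0. Lengths are in m, angles in degrees, forces in N, time in s.
With the tool pointing down it reaches from about 0.4 to 0.825 m from the base axis. Payload 7 kg.
Tool frame: the origin (TCP) lies at the centre of the arm's flange, where the gripper is bolted on; the fingertips stand 178 mm ahead of it and the grasp point (between the pads) lies 159 mm ahead of it (r.tips_ahead is the z of the fingertips in the tool frame, in m); z points along the fingers, y is the line along which they close (so a half turn about z gives the same grasp; the last joint's range is limited). The gripper opens to 88 mm and grips with 3 to 60 N. Pads are 19 mm wide; open, the fingers measure 130 mm over their backs; the gripper's body (78 mm by 193 mm) begins 47 mm behind the grasp point.
Start: joints at [90.934, 20.546, 0.682, 0, -70.136, -16.507], TCP at [0.181, 0.65, 0.405] pointing down, gripper open.
Joint ranges: [-176.03, 176.03], [-82.01, 121.73], [-58.28, 71.71], [-173.87, 95.51], [-174.79, -0.11], [-173.66, 173.66]. Speed limits (degrees/s): [136.94, 136.94, 172.46, 180, 180, 180].

## Interface

Orientations are given as [roll, pitch, yaw] about the fixed x, y, z axes, in that order (R = Rz(yaw) Ry(pitch) Rx(roll)).
In Python, from plant import r gives the robot as it stands. The module is installed in compiled form; this text tells all that it offers.
- The arm moves only by the shell command python3 -m pendant 'ROWS' [FORCE]. ROWS is JSON, a list that holds one entry, the list of rows, each a list of 7 numbers: the shift along the tool's x, y, z in m, then the turn, a rotation vector about the tool's x, y, z in degrees, then the gripper command: -1 is shut, 1 is fully open, values between are in proportion. A call has 1 to 5 rows; each row is the pose to reach, as a shift and turn from the pose commanded when the call began, along the tool's axes at that moment; what a row does not reach only later rows make up. A row lasts 1/10 s, in which the tool goes at most 50 mm and 8.59 degrees, less where a joint would pass 70% of its speed; a pose out of reach is approached as far as the arm can. A call with a gripper value outside its range is refused whole. The fingers move at their own pace and stop on an object; FORCE is the grip in N (left out, the last holds). Time passes only in rows, so rows that repeat a pose let the fingers close. It gives the time, the measured TCP pose, the force, the opening and the grip force at its end, in the units of the state.
- r.get_state(): the state, without advancing time (a new reading comes with each control period).
- r.capture(name): name is "side" or "top"; returns the picture (400x640x3 uint8, red, green, blue); there is no depth.
- r.camera_params(name): a dict with "fx", "fy", "cx", "cy" (pixels), "dist_coeffs" ([k1, k2, p1, p2, k3] as OpenCV has them; the pictures are not rectified), "R" (3x3) and "t" (3): a world point X has camera coordinates R X + t. Camera axes: x right, y down, z forward; pixel columns grow to the right and rows downward; lengths in m; the calibration is good to about 2 mm. A picture is of the moment at which its call begins. camera_params takes no time and is no camera call.
- r.close_job(): hands the job in; it is judged then, once.
The state is a dict: "time_s": time; "joints": joint angles; "qd": joint speeds; "joint_torque": joint torques, N m; "tcp_pos": TCP position; "eef_rot": TCP orientation; "contact_force": force on the tool from outside, world axes, zero at the start; "moment": the same for the moment, N m; "gripper_width": finger opening in m; "gripper_force": force on a finger pad.
Only numpy, scipy, OpenCV 4.12 (cv2) and the standard library are available. Lean on these libraries where they do the work, as an engineer would, in place of code of your own. Each camera call takes 0.05 s, during which the arm holds its last target. There are 200 camera calls.

## Working session

There is one attempt and no reset: what is moved stays moved. The work goes in short steps, Python scripts to look and compute and a shell command to move; the robot and the scene stay as the last step left them, time stands still between calls to the robot, and variables do not carry over. Pictures are saved under pics/ and viewed, at most 10 in all, crops included, and the job is handed in when it is done.

```bash
mkdir -p pics; python3 - <<'E'
from plant import r
import cv2
for n in("top","side"):
    cv2.imwrite(f"pics/{n}0.png",cv2.cvtColor(r.capture(n),cv2.COLOR_RGB2BGR))
    p=r.camera_params(n);print(n,p)
print(r.get_state())
E
```

```text
top {'fx': 505.2698530460364, 'fy': 505.2698530460364, 'cx': 319.51465463491627, 'cy': 207.09934979274033, 'dist_coeffs': array([-0.05772042,  0.        ,  0.        ,  0.        ,  0.        ]), 'R': array([[-0.1678748 , -0.98578666,  0.0065355 ],
       [-0.90302384,  0.15111464, -0.40213469],
       [ 0.3954314 , -0.07341   , -0.9155572 ]]), 't': array([0.07068426, 0.5186445 , 1.28107764])}
side {'fx': 510.39274328944583, 'fy': 510.39274328944583, 'cx': 326.9220512210315, 'cy': 193.14037621497377, 'dist_coeffs': array([-0.1580807,  0.       ,  0.       ,  0.       ,  0.       ]), 'R': array([[ 0.84548622, -0.53381492, -0.01395274],
       [-0.28486359, -0.42877447, -0.85732444],
       [ 0.45167   ,  0.72883063, -0.51458734]]), 't': array([-0.42951705,  0.22077723,  1.18670328])}
{'time_s': 0.1, 'joints': array([ 9.09330834e+01,  2.05888746e+01,  6.37471108e-01, -1.73009713e-02,
       -7.01355769e+01, -1.65088087e+01]), 'qd': array([-0.06472541,  0.02770519,  0.06907103,  0.06607737, -0.03492923,
        0.06887123]), 'joint_torque': array([-2.98324048e-03, -5.84165704e+01,  2.93752491e+01,  7.01560423e+00,
        1.01923183e-02, -5.23477411e-05]), 'tcp_pos': array([0.18118143, 0.6500478 , 0.40378832]), 'eef_rot': array([ 1.79911983e+02, -9.12461870e-03, -1.55816094e+01]), 'contact_force': array([ 0.1567275 , -0.09873585, -0.17646446]), 'moment': array([ 0.04013672,  0.0083171 , -0.01136478]), 'gripper_force': 0.0, 'gripper_width': 0.08749689200671125}
```

View pics/top0.png

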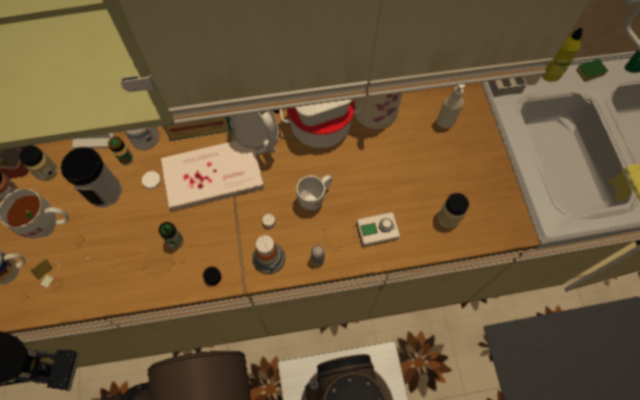

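View pics/side0.png

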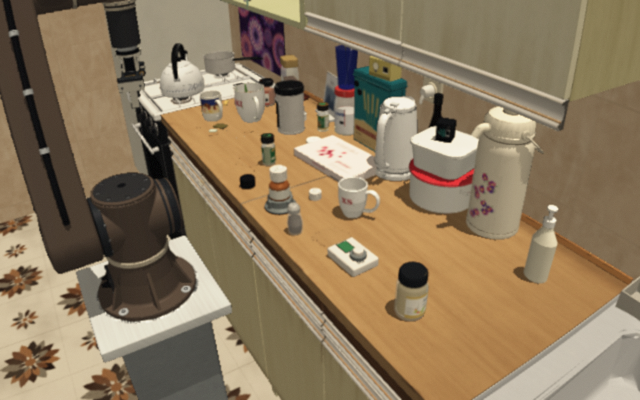

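The top picture shows the base at (345,390), the bottle with its white cap at (265,245) and the reminder at (378,229) with its button at about (387,225). The bystanders are the mug (311,192), salt (317,256), jam (453,211) and spice (169,236). 
Things that could be taken for the cap: white cap on the bottle (265,243), small white cap on the worktop (268,220), black cap (212,276), white disc (151,179). I choose the one on the bottle and check it in a close crop.

```bash
cat > h.py <<'E'
import cv2,numpy as np
from plant import r
def ray(n,uv):
    p=r.camera_params(n);K=np.array([[p['fx'],0,p['cx']],[0,p['fy'],p['cy']],[0,0,1]])
    q=cv2.undistortPoints(np.array([[uv]],float),K,p['dist_coeffs'])[0,0]
    return -p['R'].T@p['t'],p['R'].T@np.array([q[0],q[1],1.])
def plane(n,uv,z):
    o,d=ray(n,uv);return o+d*(z-o[2])/d[2]
def tri(a,b):
    o,d=ray("top",a);p,e=ray("side",b)
    s=np.linalg.lstsq(np.c_[d,-e],p-o,rcond=None)[0]
    A=o+d*s[0];B=p+e*s[1];return (A+B)/2,np.linalg.norm(A-B)
def proj(n,X):
    p=r.camera_params(n);K=np.array([[p['fx'],0,p['cx']],[0,p['fy'],p['cy']],[0,0,1]])
    return cv2.projectPoints(np.array([X],float),cv2.Rodrigues(p['R'])[0],p['t'],K,p['dist_coeffs'])[0][0,0]
E
python3 - <<'E'
import cv2,numpy as np
t=cv2.imread("pics/top0.png");s=cv2.imread("pics/side0.png")
f=lambda im,x,y,w,h:cv2.resize(im[y:y+h,x:x+w],(400,300),interpolation=cv2.INTER_CUBIC)
cv2.imwrite("pics/c1.png",np.vstack([np.hstack([f(t,235,210,80,60),f(t,350,200,80,60)]),np.hstack([f(s,240,160,80,60),f(s,315,225,80,60)])]))
from h import *
for c,z in(((265,240),.124),((387,224),.048),((311,205),0),((317,262),0),((447,226),0),((172,246),0),((268,225),0),((265,263),0)):print(c,plane("top",c,z).round(3))
E
```

```text
(265, 240) [0.447 0.143 0.124]
(387, 224) [ 0.466 -0.202  0.048]
(311, 205) [ 0.581 -0.001  0.   ]
(317, 262) [0.403 0.01  0.   ]
(447, 226) [ 0.448 -0.386  0.   ]
(172, 246) [0.519 0.417 0.   ]
(268, 225) [0.538 0.134 0.   ]
(265, 263) [0.424 0.157 0.   ]
```

View pics/c1.png

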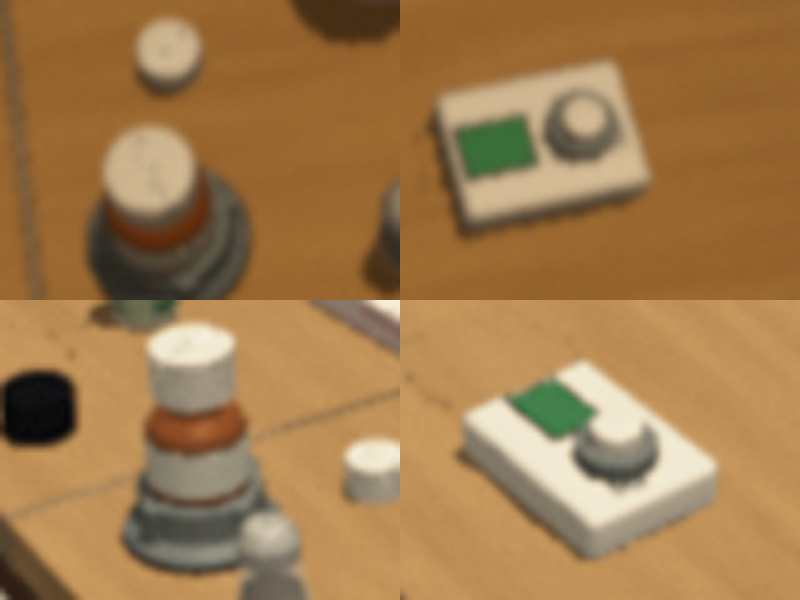

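The crops confirm the choice: the white ribbed cap on the bottle has its top centre at about top (265,243.5) and side (278,168.5). The other white cap is smaller and lies on the worktop. The button top is at about top (386.6,222.6) and side (358.4,250.4).

```bash
python3 - <<'E'
from h import *
t=cv2.imread("pics/top0.png");s=cv2.imread("pics/side0.png")
print("cap",tri((264.9,243),(277.9,168.2)),plane("top",(264.9,243),.124),plane("side",(277.9,168.2),.124))
print("btn",tri((386.2,222.3),(358.2,250.2)),plane("top",(386.2,222.3),.048),plane("side",(358.2,250.2),.048))
# bright blobs
for n,im,(x,y,w,h),th in(("top",t,(250,230,32,30),None),("side",s,(262,160,32,22),None),("top",t,(376,214,22,18),None),("side",s,(345,240,28,20),None)):
    g=cv2.resize(im[y:y+h,x:x+w],None,fx=8,fy=8,interpolation=cv2.INTER_CUBIC)
    b=g[:,:,0];v,m=cv2.threshold(b,0,255,cv2.THRESH_OTSU)
    cs=cv2.findContours(m,0,1)[0]
    for c in cs:
        if cv2.contourArea(c)>2500:
            (X,Y),ax,a=cv2.fitEllipse(c);bx=np.array(cv2.boundingRect(c))/8
            print(n,v,(x+(X+.5)/8-.5,y+(Y+.5)/8-.5),np.array(ax)/8,a,bx+[x,y,0,0])
# expected projected top outlines
for n in("top","side"):
    for C,R in(((.435,.145,.124),.024),((.47,-.2,.048),.013)):
        P=[proj(n,np.array(C)+R*np.array([np.cos(a),np.sin(a),0])) for a in np.linspace(0,6.28,40)]
        print(n,C,proj(n,C),np.ptp(P,0))
E
```

```text
cap (array([0.43897479, 0.14409914, 0.12132225]), np.float64(0.0008461156131708538)) [0.43842184 0.14387681 0.124     ] [0.43629283 0.13941641 0.124     ]
btn (array([ 0.47229585, -0.20189988,  0.04136607]), np.float64(0.003010781715944799)) [ 0.47136134 -0.20101371  0.048     ] [ 0.46540432 -0.20913366  0.048     ]
top 89.0 (264.3940620422363, 243.48720836639404) [17.49733734 18.27358627] 72.27728271484375 [255.625 235.125  18.375  17.75 ]
side 144.0 (277.65810775756836, 168.68546676635742) [ 8.75652504 17.23270988] 86.71504974365234 [269.5   164.625  17.375   9.   ]
top 104.0 (385.9522399902344, 223.14266872406006) [19.90331841 22.40555954] 140.55723571777344 [376. 214.  22.  18.]
side 146.0 (360.2372236251831, 249.1724977493286) [10.4632473  30.16032791] 128.10528564453125 [346.375 240.     26.625  20.   ]
top (0.435, 0.145, 0.124) [264.6401463  244.27594302] [18.21259184 17.19545073]
top (0.47, -0.2, 0.048) [385.95807936 222.7919081 ] [9.10435854 8.45806867]
side (0.435, 0.145, 0.124) [276.56868781 167.53937439] [17.13984622  8.08254944]
side (0.47, -0.2, 0.048) [357.57349936 247.63995871] [10.77548933  6.50540309]
```

```bash
python3 -m pendant '[[[0.047,0.018,0,0,0,0,1],[0.093,0.036,0,0,0,0,1],[0.140,0.055,0,0,0,0,1],[0.186,0.073,0,0,0,0,1],[0.233,0.091,0,0,0,0,1]]]' 
python3 -m pendant '[[[0.023,0.044,0,0,0,0,0],[0.046,0.089,0,0,0,0,0],[0.068,0.133,0,0,0,0,-1],[0.091,0.178,0,0,0,0,-1],[0.114,0.222,0,0,0,0,-1]]]' 10
python3 -c "
from plant import r
s=r.get_state();print(s['joints'],s['tcp_pos'],s['eef_rot'])"
```

```text
time_s: 0.6
tcp_pos: [0.382, 0.4988, 0.4044]
eef_rot: [180.0, 0.0, -15.5]
contact_force: [0.3, 0.0, 0.2]
gripper_width: 0.0876
gripper_force: 0.0
time_s: 1.1
tcp_pos: [0.4309, 0.2538, 0.4045]
eef_rot: [180.0, 0.0, -15.6]
contact_force: [1.1, -0.1, 0.0]
gripper_width: 0.0533
gripper_force: 0.0
[ 5.30509907e+01  3.91923263e+00 -2.08904389e+01 -5.86653921e-03
 -6.52031064e+01  2.13968890e+01] [0.4309037  0.25383998 0.40450525] [ 1.79990045e+02  9.61983668e-03 -1.55545822e+01]
```

```bash
python3 -m pendant '[[[0.019,0.046,0,0,0,0,-1],[0.038,0.091,0,0,0,0,-1],[0.057,0.137,0,0,0,0,-1],[0.076,0.182,0,0,0,0,-1],[0.095,0.228,0,0,0,0,-1]]]' 
python3 -m pendant '[[[0.016,0.045,0.01,0,0,0,-1],[0.032,0.09,0.04,0,0,0,-1],[0.048,0.135,0.08,0,0,0,-1],[0.066,0.203,0.12,0,0,0,-1],[0.066,0.203,0.15,0,0,0,-1]]]'
python3 -m pendant '[[[0,0,0,0,0,0,-1],[0,0,0,0,0,0,-1]]]'
python3 - <<'E'
from h import *
s=r.get_state();print(s['joints'],s['tcp_pos'],r.tips_ahead,s['gripper_width'])
a=[]
for n,p in(("top",(385,222)),("side",(358,245))):
    im=cv2.cvtColor(r.capture(n),cv2.COLOR_RGB2BGR)
    x,y=p[0]-40,p[1]-37;a.append(cv2.resize(im[y:y+60,x:x+80],(400,300),interpolation=cv2.INTER_CUBIC))
    print(n,x,y,proj(n,s['tcp_pos']-[0,0,r.tips_ahead]),proj(n,(.469,-.203,.048)))
cv2.imwrite("pics/b1.png",np.hstack(a))
E
```

```text
time_s: 1.6
tcp_pos: [0.461, 0.0089, 0.4048]
eef_rot: [-180.0, -0.0, -15.5]
contact_force: [1.8, -0.1, 0.6]
gripper_width: 0.013
gripper_force: 0.0
time_s: 2.1
tcp_pos: [0.4707, -0.1928, 0.2706]
eef_rot: [-180.0, -0.2, -15.6]
contact_force: [1.6, -0.4, -1.2]
gripper_width: 0.0004
gripper_force: 0.0
time_s: 2.3
tcp_pos: [0.47, -0.1912, 0.2694]
eef_rot: [179.9, 0.2, -15.7]
contact_force: [0.5, 1.1, 1.3]
gripper_width: 0.0004
gripper_force: 0.0
[ 7.38269213e-02  1.26378385e+01 -3.04181864e+01  6.23673422e-03
 -4.71212960e+01  7.42341208e+01] [ 0.47001117 -0.19121049  0.26939412] 0.1781 0.0003770295570306841
top 345 185 [384.84939638 217.43250233] [387.06117344 222.95116309]
side 318 208 [355.78354695 231.22230543] [357.95140605 248.40619724]
```

View pics/b1.png

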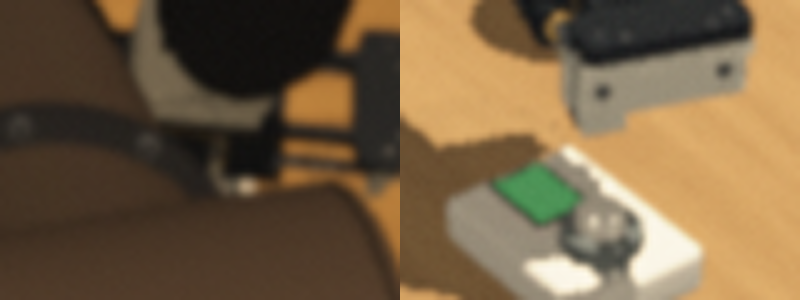

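```bash
python3 -m pendant '[[[0.003,0.01,0.015,0,0,0,-1],[0.003,0.01,0.03,0,0,0,-1],[0.003,0.01,0.039,0,0,0,-1],[0.003,0.01,0.039,0,0,0,-1],[0.003,0.01,0.039,0,0,0,-1]]]' 
python3 -m pendant '[[[0,0,0.003,0,0,0,-1],[0,0,0.005,0,0,0,-1],[0,0,0.007,0,0,0,-1],[0,0,0.007,0,0,0,-1]]]'
```

```text
time_s: 2.9
tcp_pos: [0.4712, -0.2004, 0.2324]
eef_rot: [-180.0, -0.1, -15.5]
contact_force: [-0.5, 0.0, 0.3]
gripper_width: 0.0006
gripper_force: 0.0
time_s: 3.3
tcp_pos: [0.4709, -0.2009, 0.2246]
eef_rot: [-180.0, -0.0, -15.6]
contact_force: [1.1, 2.2, 2.0]
gripper_width: 0.0009
gripper_force: 1.2
```

```bash
python3 -m pendant '[[[0,0,0.003,0,0,0,-1],[0,0,0.005,0,0,0,-1],[0,0,0.005,0,0,0,-1]]]'
python3 -m pendant '[[[0,0,0.002,0,0,0,-1],[0,0,0.002,0,0,0,-1]]]'
```

```text
time_s: 3.6
tcp_pos: [0.471, -0.2009, 0.2203]
eef_rot: [180.0, -0.0, -15.5]
contact_force: [-2.6, 3.7, 11.6]
gripper_width: 0.0004
gripper_force: 5.8
time_s: 3.8
tcp_pos: [0.4711, -0.2009, 0.2199]
eef_rot: [180.0, -0.1, -15.5]
contact_force: [-8.0, 6.8, 31.5]
gripper_width: 0.0002
gripper_force: 15.5
```

```bash
python3 -m pendant '[[[0,0,-0.01,0,0,0,-1],[0,0,-0.05,0,0,0,-1],[0,0,-0.09,0,0,0,0],[0,0,-0.13,0,0,0,1],[0,0,-0.13,0,0,0,1]]]'
python3 -m pendant '[[[-0.017,-0.043,0,0,0,0,1],[-0.034,-0.086,0,0,0,0,1],[-0.051,-0.13,0,0,0,0,1],[-0.068,-0.174,0,0,0,0,1],[-0.085,-0.217,0,0,0,0,1]]]'
python3 -m pendant '[[[-0.014,-0.035,0,0,0,0,1],[-0.028,-0.07,0,0,0,0,1],[-0.04,-0.104,0,0,0,0,1],[-0.04,-0.104,0,0,0,0,1],[-0.04,-0.104,0,0,0,0,1]]]' 50
python3 - <<'E'
from h import *
s=r.get_state();print(s['joints'],s['tcp_pos'],s['gripper_width'])
im=cv2.cvtColor(r.capture("side"),cv2.COLOR_RGB2BGR)
x,y=200,80;cv2.imwrite("pics/g1.png",cv2.resize(im[y:y+120,x:x+160],(800,600),interpolation=cv2.INTER_CUBIC))
E
```

```text
time_s: 4.3
tcp_pos: [0.472, -0.2014, 0.3528]
eef_rot: [-180.0, -0.5, -15.5]
contact_force: [0.2, -0.6, -0.5]
gripper_width: 0.0192
gripper_force: 0.0
time_s: 4.8
tcp_pos: [0.4463, 0.0324, 0.347]
eef_rot: [180.0, 0.0, -15.6]
contact_force: [1.7, 0.3, 0.1]
gripper_width: 0.0591
gripper_force: 0.0
time_s: 5.3
tcp_pos: [0.4361, 0.1424, 0.3467]
eef_rot: [179.9, 0.0, -15.5]
contact_force: [0.1, -0.4, 0.5]
gripper_width: 0.0874
gripper_force: 0.0
[ 4.27893106e+01  2.72314769e+00 -3.03568495e+01 -8.81148801e-03
 -5.70021683e+01  3.17420683e+01] [0.43609603 0.14235444 0.34671787] 0.08742343642071486
```

View pics/g1.png

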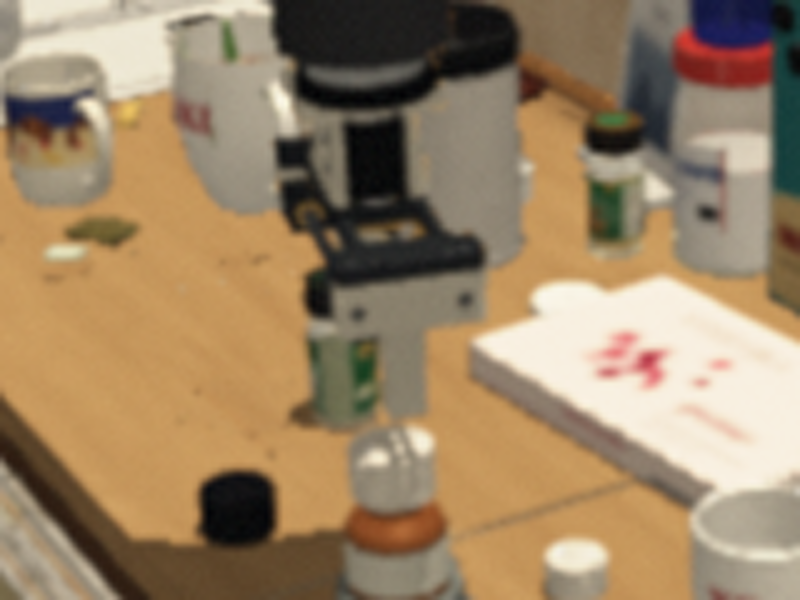

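The near finger (tip at crop (405,415)) stands above and beside the cap (crop (393,470)), and the way down is clear. I descend and grip.

```bash
python3 -m pendant '[[[0,0,0.025,0,0,0,1],[0,0,0.05,0,0,0,1],[0,0,0.07,0,0,0,1],[0,0,0.075,0,0,0,1],[0,0,0.075,0,0,0,1]]]'
python3 -m pendant '[[[0,0,0,0,0,0,0.3],[0,0,0,0,0,0,0.2],[0,0,0,0,0,0,0.1],[0,0,0,0,0,0,0.1],[0,0,0,0,0,0,0.1]]]' 5
python3 -m pendant '[[[0,0,0,0,0,0,-1],[0,0,0,0,0,0,-1],[0,0,0,0,0,0,-1],[0,0,0,0,0,0,-1],[0,0,0,0,0,0,-1]]]' 5
```

```text
time_s: 5.85
tcp_pos: [0.4364, 0.1409, 0.272]
eef_rot: [179.9, 0.1, -15.6]
contact_force: [0.4, -0.1, -0.5]
gripper_width: 0.0874
gripper_force: 0.0
time_s: 6.35
tcp_pos: [0.4364, 0.1419, 0.2728]
eef_rot: [-180.0, -0.0, -15.6]
contact_force: [-0.8, -0.0, -0.8]
gripper_width: 0.0535
gripper_force: 0.1
time_s: 6.85
tcp_pos: [0.437, 0.143, 0.2731]
eef_rot: [-179.8, -0.1, -15.5]
contact_force: [0.1, 5.9, 1.0]
gripper_width: 0.048
gripper_force: 5.0
```

```bash
python3 -m pendant '[[[0,-0.001,0,0,0,0,-1],[0,-0.001,0,0,0,0,-1],[0,-0.001,0,0,0,0,-1]]]' 50
python3 -m pendant '[[[0,0,0.001,0,0,0,-1],[0,0,0.002,0,0,0,-1],[0,0,0.003,0,0,0,-1],[0,0,0.004,0,0,0,-1],[0,0,0.004,0,0,0,-1]]]'
```

```text
time_s: 7.15
tcp_pos: [0.4371, 0.1433, 0.2729]
eef_rot: [-179.9, -0.1, -15.5]
contact_force: [-0.2, 4.2, 4.3]
gripper_width: 0.0471
gripper_force: 50.0
time_s: 7.65
tcp_pos: [0.4371, 0.1433, 0.2693]
eef_rot: [-179.9, -0.1, -15.5]
contact_force: [-1.7, 3.9, 9.6]
gripper_width: 0.0474
gripper_force: 50.0
```

```bash
python3 -m pendant '[[[0,-0.0005,0.001,0,0,0,-1],[0,-0.0005,0.002,0,0,0,-1],[0,-0.0005,0.002,0,0,0,-1],[0,-0.0005,0.002,0,0,0,-1]]]'
```

```text
time_s: 8.05
tcp_pos: [0.4372, 0.1435, 0.2673]
eef_rot: [-180.0, -0.1, -15.5]
contact_force: [-1.9, 3.6, 11.1]
gripper_width: 0.0474
gripper_force: 50.0
```

```bash
python3 -m pendant '[[[0,0,0.0002,0,0,-4,-1],[0,0,0.0002,0,0,-8,-1],[0,0,0.0002,0,0,-12,-1],[0,0,0.0002,0,0,-16,-1],[0,0,0.0002,0,0,-20,-1]]]'
python3 -c "
from plant import r
s=r.get_state();print(s['joints'].round(1),s['moment'])"
```

```text
time_s: 8.55
tcp_pos: [0.4374, 0.1432, 0.2672]
eef_rot: [180.0, -0.1, 4.6]
contact_force: [0.4, -0.2, 11.6]
gripper_width: 0.0477
gripper_force: 50.0
[ 42.8   8.5 -36.3   0.1 -45.1  51.8] [-0.07487076 -0.2402451  -0.06573986]
```

```bash
python3 -m pendant '[[[0,0,0,0,0,-6,-1],[0,0,0,0,0,-12,-1],[0,0,0,0,0,-18,-1],[0,0,0,0,0,-24,-1],[0,0,0,0,0,-30,-1]]]'
python3 -m pendant '[[[0,0,0,0,0,-6,-1],[0,0,0,0,0,-12,-1],[0,0,0,0,0,-18,-1],[0,0,0,0,0,-24,-1],[0,0,0,0,0,-28,-1]]]'
python3 -m pendant '[[[0,0,0,0,0,0,-1],[0,0,0,0,0,0,-1]]]'
python3 - <<'E'
from h import *
print(r.get_state()['moment'])
im=cv2.cvtColor(r.capture("side"),cv2.COLOR_RGB2BGR)
x,y=230,120;cv2.imwrite("pics/g2.png",cv2.resize(im[y:y+90,x:x+120],(800,600),interpolation=cv2.INTER_CUBIC))
E
```

```text
time_s: 9.05
tcp_pos: [0.4376, 0.1436, 0.2674]
eef_rot: [180.0, -0.1, 34.7]
contact_force: [1.2, 1.5, 11.0]
gripper_width: 0.0473
gripper_force: 50.0
time_s: 9.55
tcp_pos: [0.4375, 0.1439, 0.2674]
eef_rot: [179.9, -0.1, 62.7]
contact_force: [-1.6, 4.3, 11.0]
gripper_width: 0.0474
gripper_force: 50.0
time_s: 9.75
tcp_pos: [0.4375, 0.1439, 0.2674]
eef_rot: [179.9, -0.1, 62.5]
contact_force: [-1.0, 3.8, 10.2]
gripper_width: 0.0473
gripper_force: 50.0
[1.59712948 0.48269567 0.04322911]
```

View pics/g2.png

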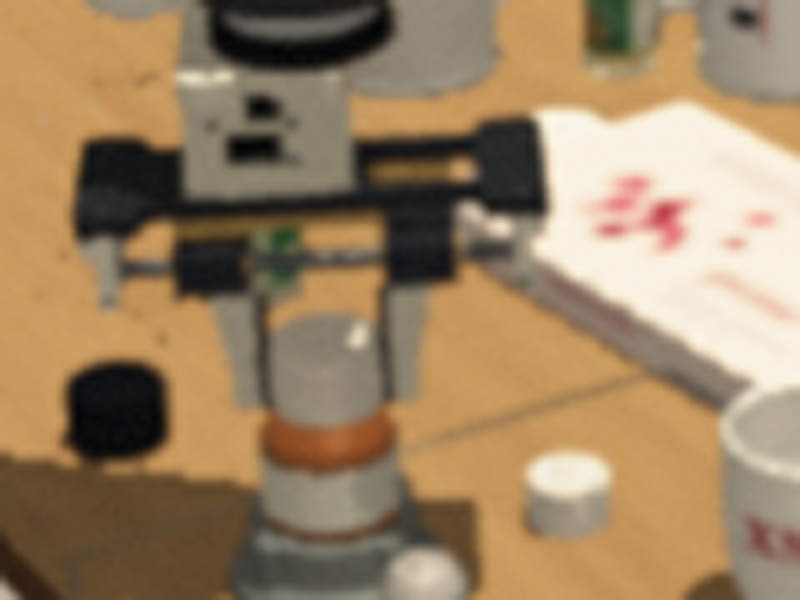

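The picture shows the cap (crop (325,370)) firmly between the pads, pressed down on the neck, after a 78° turn with hardly any torque. I lift slowly first and watch the force.

```bash
python3 -m pendant '[[[0,0,-0.002,0,0,0,-1],[0,0,-0.005,0,0,0,-1],[0,0,-0.008,0,0,0,-1],[0,0,-0.010,0,0,0,-1],[0,0,-0.010,0,0,0,-1]]]'
```

```text
time_s: 10.3
tcp_pos: [0.4368, 0.1437, 0.2763]
eef_rot: [-180.0, -0.1, 62.4]
contact_force: [0.1, 6.7, 0.5]
gripper_width: 0.0472
gripper_force: 50.0
```

```bash
python3 -m pendant '[[[0,0,-0.01,0,0,0,-1],[0,0,-0.025,0,0,0,-1],[0,0,-0.04,0,0,0,-1],[0,0,-0.055,0,0,0,-1],[0,0,-0.07,0,0,0,-1]]]'
python3 -m pendant '[[[0,0,-0.015,0,0,0,-1],[0,0,-0.025,0,0,0,-1],[0,0,-0.025,0,0,0,-1],[0,0,-0.025,0,0,0,-1],[0,0,-0.025,0,0,0,-1]]]'
python3 - <<'E'
from h import *
im=cv2.cvtColor(r.capture("side"),cv2.COLOR_RGB2BGR)
x,y=220,90;cv2.imwrite("pics/g3.png",cv2.resize(im[y:y+120,x:x+160],(800,600),interpolation=cv2.INTER_CUBIC))
E
```

```text
time_s: 10.8
tcp_pos: [0.4361, 0.1424, 0.346]
eef_rot: [-179.9, 0.2, 62.4]
contact_force: [-0.1, 0.2, -0.0]
gripper_width: 0.047
gripper_force: 50.0
time_s: 11.3
tcp_pos: [0.4365, 0.143, 0.3703]
eef_rot: [-180.0, 0.1, 62.4]
contact_force: [0.0, 0.6, -0.4]
gripper_width: 0.0473
gripper_force: 50.0
```

View pics/g3.png

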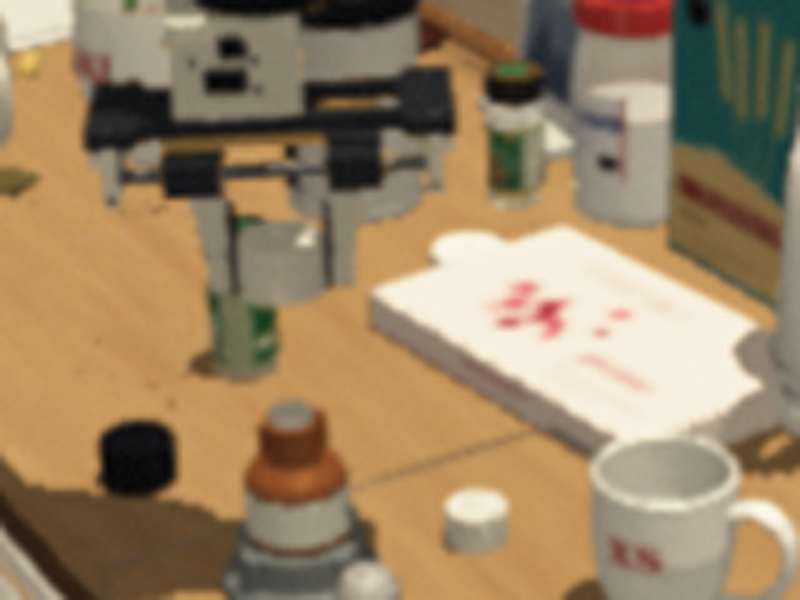

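The cap (crop (283,262)) is held level about 10 cm above the bare neck (crop (292,415)). I hand in the job.

```bash
python3 -c "
from plant import r
print(r.close_job())"
```

```text
the job is handed in; nothing more can be done
None
```

The job is handed in with no verdict returned: I pressed the button to its stop and released it, pressed the cap down, turned it 78° anticlockwise and lifted it off, and the gripper now holds it level about 10 cm above the bottle.

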